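# Shift the opal stage through its L-slot to under the magnifier

### The job

Bring the small opal under the magnifier by shifting the sliding stage it lies on: with your fingertips push the stage's red knob away from you along the L-shaped slot as far as the corner, then push it sideways along the short leg until it is fully home at the slot's end. Only push the knob, gently: do not grip it or lift the stage, do not touch the opal or the magnifier or jolt the opal out of its bed, and leave everything else on the bench where it is. Finish with the hand clear.

Things in the scene. Friction and masses are not known exactly. Their poses are not given: they have to be found in the camera images.
- stand: fixed inspection stand: aluminium plate 340 x 210 mm, its top 14 mm above the bench, with an L-shaped slot 14 mm wide. Origin: under the near end of the slot, at bench level. Its +x axis runs along the slot's long leg (80 mm of travel, away from the robot), its +y axis (to the left) along the short leg (50 mm of travel) that leaves the far end of the long leg; z up. The plate reaches from x = -50 to +290 mm and y = -105 to +105 mm in this frame.
- knob (a point): centre of the red knob of the sliding stage: an upright cylinder 28 mm across, from 26 to 60 mm above the bench (this point is 45 mm up). A 12 mm guide pin under it runs in the slot. The stage does not turn; its axes stay parallel to the stand's. Apart from the low grey bar of the stage nothing stands within 70 mm of the knob.
- stage_along (a joint): travel of the knob along the long leg, m: 0 at the near end, 0.080 at the corner; up to 1 mm of play beyond either. It may start a little way along. The stage slides with about 2 N of friction, weighs about 0.5 kg, and stays where it is left.
- stage_across (a joint): travel of the knob along the short leg, m: 0 in the long leg, 0.050 at the end of the slot; up to 1 mm of play. The slot lets it move only when stage_along is at 0.080. Friction about 2 N; it stays where it is left.
- stage: the sliding stage as one part (knob, bar, bed); its origin is on the knob's axis at bench level.
- stage_lift (a joint): height by which the stage is lifted off its plate, m; 0 when seated. Only its weight keeps it down.
- slot_corner (a point): centre of the slot's corner, on the plate's top (14 mm up).
- slot_end (a point): centre of the pin's final place at the end of the short leg, on the plate's top.
- bed (a point): centre of the floor of the opal's bed on the stage, 21.5 mm up: a felt bed 76 x 72 mm with a low rim (rim top 27.5 mm up). It lies 140 mm to +x and 45 mm to -y of the knob, in the stand's axes. A flat grey bar, 22 mm wide, its top 22 mm up, joins them: from the knob's foot 56 mm to -y, then to +x.
- opal: small loose blue-faced brown opal, 38 x 49 x 26 mm, lying in the bed; origin at the centre of its underside.
- magnifier: the magnifier, fixed to the stand: lens, ring and the 10 mm post behind it; its origin and axes are the stand's.
- lens (a point): centre of the magnifier lens, 108 mm above the bench: black ring 78 mm across, on a post behind it; over the place where the bed arrives when the knob is at the slot's end.
- marker: bystander: blue-capped white marker pen, 18x134x18 mm, loose on the bench; origin at the centre of its underside
- big_opal: bystander: larger brown boulder-opal stone, 47x86x45 mm, loose on the bench; origin at the centre of its underside
- loupe: bystander: small folding loupe, 27x42x18 mm, loose on the bench; origin at the centre of its underside
- black_jar: bystander: round gem jar with black lid, 50x50x24 mm, loose on the bench; origin at the centre of its underside
- tweezers: bystander: steel tweezers, 14x128x10 mm, loose on the bench; origin at the centre of its underside
- eraser: bystander: small blue and white eraser, 21x42x12 mm, loose on the bench; origin at the centre of its underside

How it is judged:
On the way, in this order (a step that is already met when the one before it is completed fails the run):
1. the knob is pushed along the long leg to the corner (value of joint stage_along above 0.076 m and value of joint stage_across below 0.012 m).
2. the knob is pushed sideways to the end of the short leg (value of joint stage_along above 0.076 m and value of joint stage_across above 0.046 m), for 0.2 s.
At the end, for the whole second after the job is handed in: The knob is within 4 mm of the slot's end (stage_along over 0.076, stage_across over 0.046), the stage is seated (lifted less than 3 mm) and at rest, and the opal lies at rest in its bed, within 22 mm of the bed's centre and 28 mm of the point under the lens (all of step 2 and value of joint stage_lift below 0.003 m and horizontal distance between opal and lens below 0.028 m and horizontal distance between opal and bed below 0.022 m and height (world z) of opal below 0.034 m and linear speed of opal below 0.02 m/s and velocity of joint stage_across below 0.01 m/s); the robot touches nothing.
It fails at once if the stage is gripped or pushed hard (over 35 N), or lifted more than 8 mm (value of joint stage_lift above 0.008 m or contact force between the fingers and stage above 35 N).
It fails at once if the robot touches the opal (contact force between any of the arm, the fingers and opal above 0.5 N).
It fails at once if the opal leaves its bed or is tipped over (horizontal distance between opal and bed above 0.03 m or height (world z) of opal above 0.05 m or angle between opal's own z axis and vertical above 0.7 rad).
It fails at once if the robot touches the magnifier (contact force between any of the arm, the fingers and magnifier above 1 N).
It fails at once if a bystander is moved more than 15 mm (distance of any of marker, big_opal, loupe, black_jar, tweezers, eraser from where it was at the start of the episode above 0.015 m).
It also fails if it takes over 51 s, if anything falls off the work surface, if the arm or the gripper's body presses on something with over 40 N, if the wrist force passes 120 N, or if a joint passes its speed limit or range.

### The arm

A 6-joint arm with a two-finger parallel gripper is mounted at the origin on a cart in front of the work surface, level with it; the furniture and walls round the work are solid. World frame = base frame: x ahead of the robot, y to its left, z up, the work surface at z = 0. Lengths are in m, angles in rad, forces in N, time in s.
With the tool pointing down it reaches from about 0.35 to 0.975 m from the base axis. Payload 4.9 kg.
Tool frame: the origin (TCP) lies between the finger pads; the fingertips stand 19 mm ahead of it and the grasp point (between the pads) is the TCP; z points along the fingers, y is the line along which they close (so a half turn about z gives the same grasp; the last joint's range is limited). The gripper opens to 85 mm and grips with 20 to 120 N. Pads are 22 mm wide; open, the fingers measure 114 mm over their backs; the gripper's body (76 mm by 85 mm) begins 54 mm behind the grasp point. The pads swing forward as they close: fully open they stand 13 mm farther back than shut.
Start: joints at [1.031, 0.053, 1.613, -0, 1.476, -0.119], TCP at [0.255, 0.57, 0.25] pointing down, gripper open.
Joint ranges: [-3.01, 3.01], [-1.01, 2.22], [0.06, 2.58], [-1.02, 4.17], [0.09, 2.62], [-3.14, 3.14]. Speed limits (rad/s): [2.57, 2.57, 3.14, 3.14, 3.14, 3.14].

### API

Orientations are given as a rotation vector (axis times angle).
In Python, from station import ctrl gives the robot as it stands. The module is installed in compiled form; this text tells all that it offers.
- The arm moves only by the tool servo_tool, never from a script. Its argument "increments" is a list that holds one entry, the list of rows, each a list of 5 numbers: the finger opening in cm, from 0 to 8.54, then the shift along the tool's x, y, z in cm, then the turn about the tool's z in degrees. A call has 1 to 5 rows; each row is the pose to reach, as a shift and turn from the pose commanded when the call began, along the tool's axes at that moment; what a row does not reach only later rows make up. A row lasts 1/10 s, in which the tool goes at most 50 mm and 8.59 degrees, less where a joint would pass 70% of its speed; a pose out of reach is approached as far as the arm can. A call with a gripper value outside its range is refused whole. The fingers move at their own pace and stop on an object; "newtons" is the grip in N (left out, the last holds). Time passes only in rows, so rows that repeat a pose let the fingers close. It gives the time, the measured TCP pose, the force, the opening and the grip force at its end, in the units of the state.
- ctrl.get_obs(): the state, without advancing time (a new reading comes with each control period).
- ctrl.get_image(name): name is "scene" or "top"; returns a dict with "img" (400x640x3 uint8, red, green, blue), "fx", "fy", "cx", "cy" (pixels), "rvec" (rotation vector, rad) and "tvec" (3), from world to camera coordinates, as OpenCV has them. Camera axes: x right, y down, z forward; pixel columns grow to the right and rows downward; lengths in m; the calibration is good to about 2 mm. A picture is of the moment at which its call begins. There is no depth.
- ctrl.finish_job(): hands the job in; it is judged then, once.
The state is a dict: "t": time; "q": joint angles; "dq": joint speeds; "effort": joint torques, N m; "tool_pos": TCP position; "tool_rot": TCP orientation; "contact_force": force on the tool from outside, world axes, zero at the start; "wrist_torque": the same for the moment, N m; "opening": finger opening in m; "grip_force": force on a finger pad.
Only numpy, scipy, OpenCV 4.12 (cv2) and the standard library are available. Lean on these libraries where they do the work, as an engineer would, in place of code of your own. Each camera call takes 0.05 s, during which the arm holds its last target. There are 200 camera calls.

## Working session

There is one attempt and no reset: what is moved stays moved. The work goes in short steps, Python scripts to look and compute and a tool call to move; the robot and the scene stay as the last step left them, time stands still between calls to the robot, and variables do not carry over. Pictures are saved under pics/ and viewed, at most 10 in all, crops included, and the job is handed in when it is done.

Besides the shell and the picture viewer there is one more tool, called after "Request:" as name(argument=value, ...) on one line, values as JSON. servo_tool: Moves the arm, as the interface text tells. Its arguments: {"type":"object","properties":{"increments":{"type":"array"},"newtons":{"type":"number"}},"required":["increments"]}

```bash
mkdir -p pics; cat > h.py <<'E'
import numpy as np, cv2
from station import ctrl
def grab(n,f=None):
    d=ctrl.get_image(n)
    if f: cv2.imwrite('pics/'+f,cv2.cvtColor(d['img'],cv2.COLOR_RGB2BGR))
    return d
def ray(d,u,v,z):
    R,_=cv2.Rodrigues(np.array(d['rvec'],float)); t=np.array(d['tvec'],float)
    c=-R.T@t; r=R.T@np.array([(u-d['cx'])/d['fx'],(v-d['cy'])/d['fy'],1])
    return c+r*(z-c[2])/r[2]
E
python3 - <<'E'
from h import *
for n in('scene','top'):
    d=grab(n,n+'0.png')
    R,_=cv2.Rodrigues(np.array(d['rvec'],float)); print(n,-R.T@np.array(d['tvec']),d['fx'],R[2])
    h=cv2.cvtColor(d['img'],cv2.COLOR_RGB2HSV)
    m=((h[...,0]<8)|(h[...,0]>172))&(h[...,1]>150)&(h[...,2]>60)
    k,_,s,c=cv2.connectedComponentsWithStats(m.astype(np.uint8))
    for i in range(1,k):
        if s[i,4]>30: print(s[i],c[i])
print(ctrl.get_obs())
E
```

```text
scene [-0.18175819 -0.42850866  0.97674188] 370.4961275096546 [ 0.62578077  0.36010436 -0.69189831]
[  0 188  49  21 250] [ 20.732 198.828]
[322 225   8   6  35] [325.22857143 227.22857143]
[114 322  41  28 463] [129.65010799 335.74730022]
[ 94 336   8  20  54] [ 98.37037037 342.74074074]
[169 375  10  10  39] [172.97435897 379.8974359 ]
[ 58 377  55  23 486] [ 89.55555556 392.22839506]
[168 385  12  11  47] [173.76595745 391.38297872]
top [ 5.37561653e-01 -8.71992117e-04  1.53516462e+00] 368.8138243968516 [ 0.06294363  0.01280447 -0.99793494]
[ 92 312  23  36 228] [102.39473684 330.15789474]
[103 328  24  25 170] [113.82941176 340.61764706]
[ 87 344  18  15  54] [ 93.44444444 350.7962963 ]
[145 346  18  13  65] [153.03076923 350.41538462]
[299 349  11  21  35] [302.6        358.68571429]
[129 356  13  18 108] [135.71296296 365.08333333]
[ 133  356   70   44 1114] [166.29084381 381.72800718]
{'t': 0.1, 'q': array([ 1.03101253e+00,  5.33012075e-02,  1.61415130e+00, -3.54506906e-05,
        1.47601964e+00, -1.19018777e-01]), 'dq': array([ 0.0011017 , -0.00056446, -0.00303618,  0.00086832,  0.00101638,
        0.00024262]), 'effort': array([ 1.25382971e-04, -3.94903207e+01, -3.71363997e+01, -1.59990900e-04,
        3.86057451e-03, -1.04598570e-05]), 'tool_pos': array([0.25503008, 0.57001722, 0.24918273]), 'tool_rot': array([-6.55945879e-01, -3.07176198e+00,  2.81099003e-03]), 'contact_force': array([0.02245861, 0.19658202, 0.76357195]), 'wrist_torque': array([0.03127068, 0.01256471, 0.00903923]), 'grip_force': 0.0, 'opening': 0.0851200257697634}
```

View pics/top0.png

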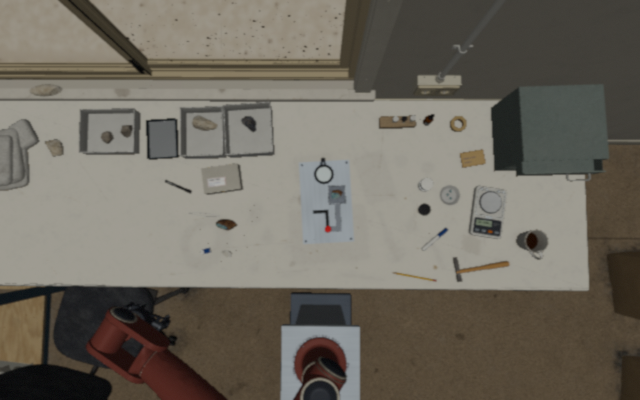

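View pics/scene0.png

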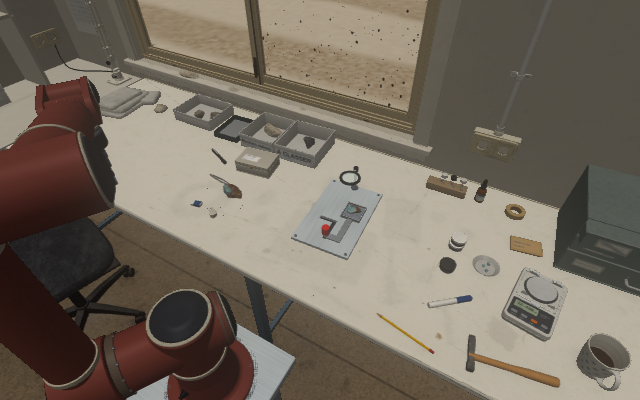

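The top view shows the plate at about columns 299-352 and rows 162-244. The red knob is at (328,229), the slot corner at about (328,212), and the short leg runs left to about (315,212). The lens is at (323,174). In the scene view the knob is at (325,229).

```bash
python3 - <<'E'
from h import *
S={}
for n,(u0,v0,u1,v1) in dict(scene=(285,160,395,265),top=(290,150,360,252)).items():
    d=grab(n); im=d['img']; h=cv2.cvtColor(im,cv2.COLOR_RGB2HSV)
    box=np.zeros(im.shape[:2],bool); box[v0:v1,u0:u1]=1
    m=((h[...,0]<8)|(h[...,0]>172))&(h[...,1]>120)&(h[...,2]>60)&box
    v,u=np.nonzero(m); print(n,'red',len(u),u.mean(),v.mean(),u.min(),u.max(),v.min(),v.max())
    for z in(.045,.06): print('  knob z',z,ray(d,u.mean(),v.mean(),z))
    # plate: bluish light
    b=(h[...,1]>=8)&(h[...,0]>85)&(h[...,0]<130)&(h[...,2]>110)&box
    b=cv2.morphologyEx(b.astype(np.uint8),cv2.MORPH_CLOSE,np.ones((5,5)))
    c=max(cv2.findContours(b,0,2)[0],key=cv2.contourArea).reshape(-1,2)
    P=np.array([ray(d,x,y,.014)[:2] for x,y in c],np.float32)
    print('  plate',cv2.minAreaRect(P*1000))
    dk=(h[...,2]<50)&box
    k,_,s,cc=cv2.connectedComponentsWithStats(dk.astype(np.uint8))
    for i in range(1,k):
        if s[i,4]>5: print('  dark',s[i],cc[i],ray(d,*cc[i],.014)[:2])
    cv2.imwrite(f'pics/{n}c.png',cv2.resize(cv2.cvtColor(im[v0:v1,u0:u1],cv2.COLOR_RGB2BGR),None,fx=5,fy=5,interpolation=cv2.INTER_NEAREST))
E
```

```text
scene red 62 324.8709677419355 228.9516129032258 322 329 224 234
  knob z 0.045 [ 0.54813437 -0.02519855  0.045     ]
  knob z 0.06 [ 0.53638392 -0.03169139  0.06      ]
  plate ((696.8961181640625, -60.14906692504883), (62.90727615356445, 63.56571578979492), 6.776280879974365)
top red 31 327.61290322580646 228.51612903225808 325 330 225 231
  knob z 0.045 [ 0.54667605 -0.0284552   0.045     ]
  knob z 0.06 [ 0.54658431 -0.02817755  0.06      ]
  plate ((659.4227905273438, -20.857833862304688), (336.45758056640625, 205.44601440429688), 3.5318784713745117)
  dark [315 211  12   3  15] [321.53333333 211.26666667] [ 0.61780306 -0.00355584]
  dark [327 217   1   8   8] [327.  220.5] [ 0.57983875 -0.02632907]
```

View pics/topc.png

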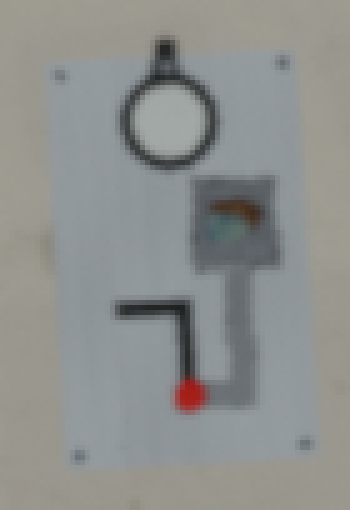

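View pics/scenec.png

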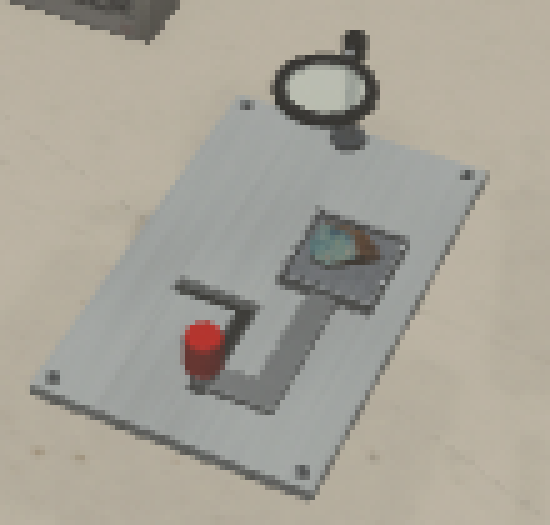

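Top crop: knob top at (190,395), slot corner about (185,308), short-leg end about (117,310), bed about (237,225), lens (168,122). The scene crop agrees. The plate fit gives:
- Yaw +3.5°, stand origin about (0.5396, -0.0282), knob about 7 mm along the slot.
- Tool turned -27.5° puts tool -x along the long leg and tool +y along the short leg.

I'll approach with the fingers closed.

Request:
servo_tool(increments=[[[0,-3,-3,0,-5.5],[0,-6.5,-6.5,0,-11],[0,-10,-10,0,-16.5],[0,-13.5,-13.5,0,-22],[0,-17,-17,0,-27.5]]], newtons=20)

```text
t: 0.7
tool_pos: [0.3411, 0.3441, 0.2501]
tool_rot: [-0.1, 3.14, -0.0]
contact_force: [0.9, -0.9, 0.6]
opening: 0.0125
grip_force: 0.0
```

Request:
servo_tool(increments=[[[0,-1.3,-4,0,0],[0,-2.6,-8,0,0],[0,-4,-12,0,0],[0,-5.4,-16,0,0],[0,-6.8,-20,0,0]]])

```text
t: 1.2
tool_pos: [0.421, 0.1486, 0.2503]
tool_rot: [-0.093, 3.14, 0.0]
contact_force: [-0.2, 0.1, 0.6]
opening: -0.0001
grip_force: 0.0
```

Request:
servo_tool(increments=[[[0,-1.3,-4,0,0],[0,-2.6,-8,0,0],[0,-4,-12,1,0],[0,-5.2,-15.5,3,0],[0,-5.9,-18.5,5,0]]])

```text
t: 1.7
tool_pos: [0.4914, -0.033, 0.2002]
tool_rot: [-0.091, 3.139, -0.001]
contact_force: [0.2, -0.7, 0.3]
opening: -0.0
grip_force: 0.0
```

Request:
servo_tool(increments=[[[0,0,0,3,0],[0,0,0,6,0],[0,0,0,8,0],[0,0,0,9,0],[0,0,0,9,0]]])

```text
t: 2.2
tool_pos: [0.4894, -0.0307, 0.1087]
tool_rot: [0.093, -3.137, -0.001]
contact_force: [0.0, 0.3, 0.2]
opening: 0.0002
grip_force: 0.0
```

```bash
python3 - <<'E'
from h import *
from scipy.spatial.transform import Rotation as Ro
o=ctrl.get_obs(); print(o['t'],o['tool_pos'],Ro.from_rotvec(o['tool_rot']).as_matrix().round(3),o['contact_force'])
y=np.radians(3.53);p=np.array(o['tool_pos'][:2])-[.5396,-.0282]
print('stand',p@[np.cos(y),np.sin(y)],p@[-np.sin(y),np.cos(y)])
E
```

```text
2.2 [ 0.48941915 -0.03070791  0.10870122] [[-0.998 -0.059 -0.003]
 [-0.059  0.998  0.001]
 [ 0.003  0.001 -1.   ]] [0.03234435 0.28448022 0.22085417]
stand -0.050240053223476244 0.0005865451651893099
```

Request:
servo_tool(increments=[[[0,0,0,2.5,0],[0,0,0,4.5,0],[0,0,0,5.6,0],[0,0,0,5.6,0],[0,0,0,5.6,0]]])

```text
t: 2.7
tool_pos: [0.4914, -0.0311, 0.0555]
tool_rot: [-0.093, 3.139, -0.001]
contact_force: [-0.6, 0.2, 0.6]
opening: 0.0002
grip_force: 0.0
```

Request:
servo_tool(increments=[[[0,-0.7,0,0,0],[0,-1.4,0,0,0],[0,-2.0,0,0,0],[0,-2.3,0,0,0],[0,-2.5,0,0,0]]])

```text
t: 3.2
tool_pos: [0.5161, -0.0295, 0.0545]
tool_rot: [-0.093, 3.14, -0.0]
contact_force: [0.8, -0.3, 0.7]
opening: 0.0001
grip_force: 0.0
```

```bash
python3 - <<'E'
from h import *
d=grab('scene'); cv2.imwrite('pics/s1.png',cv2.resize(cv2.cvtColor(d['img'][150:270,270:410],cv2.COLOR_RGB2BGR),None,fx=5,fy=5,interpolation=2))
o=ctrl.get_obs();print(o['tool_pos'],o['contact_force'])
E
```

```text
[ 0.51605417 -0.02948698  0.05438251] [-0.14319427 -0.02363882 -0.75962179]
```

View pics/s1.png

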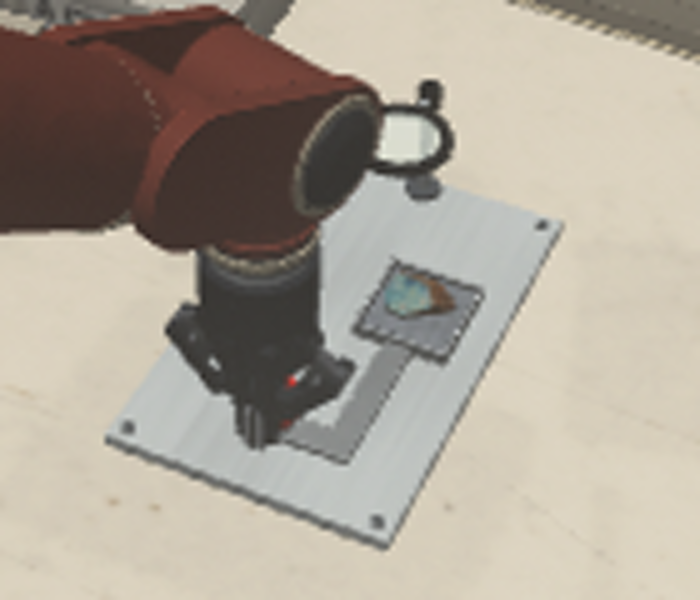

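The closed fingers stand just behind the knob (knob seen at about (290,380)-(287,420) in the crop) and the opal is in its bed. Now I'll push.

Request:
servo_tool(increments=[[[0,-0.2,0,0,0],[0,-0.4,0,0,0],[0,-0.6,0,0,0],[0,-0.8,0,0,0],[0,-1.0,0,0,0]]])

```text
t: 3.75
tool_pos: [0.5252, -0.0289, 0.0542]
tool_rot: [0.093, -3.139, -0.0]
contact_force: [-2.5, 0.3, 0.6]
opening: 0.0001
grip_force: 1.1
```

Request:
servo_tool(increments=[[[0,-0.25,0,0,0],[0,-0.5,0,0,0],[0,-0.75,0,0,0],[0,-1.0,0,0,0],[0,-1.25,0,0,0]]])

```text
t: 4.25
tool_pos: [0.5381, -0.0281, 0.0542]
tool_rot: [0.093, -3.14, -0.0]
contact_force: [-2.5, 0.1, 1.2]
opening: -0.0001
grip_force: 1.1
```

Request:
servo_tool(increments=[[[0,-0.25,0,0,0],[0,-0.5,0,0,0],[0,-0.75,0,0,0],[0,-1.0,0,0,0],[0,-1.25,0,0,0]]])

```text
t: 4.75
tool_pos: [0.5506, -0.0274, 0.0542]
tool_rot: [0.093, -3.14, -0.0]
contact_force: [-2.8, 0.7, 0.1]
opening: 0.0003
grip_force: 1.1
```

Request:
servo_tool(increments=[[[0,-0.25,0,0,0],[0,-0.5,0,0,0],[0,-0.75,0,0,0],[0,-1.0,0,0,0],[0,-1.25,0,0,0]]])

```text
t: 5.25
tool_pos: [0.5631, -0.0266, 0.0542]
tool_rot: [0.093, -3.14, -0.0]
contact_force: [-2.7, 1.5, -0.4]
opening: 0.0
grip_force: 1.1
```

Request:
servo_tool(increments=[[[0,-0.25,0,0,0],[0,-0.5,0,0,0],[0,-0.75,0,0,0],[0,-1.0,0,0,0],[0,-1.25,0,0,0]]])

```text
t: 5.75
tool_pos: [0.5756, -0.0259, 0.0542]
tool_rot: [0.093, -3.14, -0.0]
contact_force: [-2.3, 1.8, -0.8]
opening: 0.0002
grip_force: 1.1
```

Request:
servo_tool(increments=[[[0,-0.2,0,0,0],[0,-0.4,0,0,0],[0,-0.6,0,0,0],[0,-0.8,0,0,0],[0,-1.0,0,0,0]]])

```text
t: 6.25
tool_pos: [0.5855, -0.0253, 0.0543]
tool_rot: [0.093, -3.14, -0.0]
contact_force: [-3.6, 1.3, 0.3]
opening: -0.0001
grip_force: 1.1
```

```bash
python3 - <<'E'
from h import *
o=ctrl.get_obs(); print(o['tool_pos'],o['contact_force'])
y=np.radians(3.53);p=np.array(o['tool_pos'][:2])-[.5396,-.0282]
print('stand',p@[np.cos(y),np.sin(y)],p@[-np.sin(y),np.cos(y)])
d=grab('scene'); cv2.imwrite('pics/s2.png',cv2.resize(cv2.cvtColor(d['img'][150:270,270:410],cv2.COLOR_RGB2BGR),None,fx=5,fy=5,interpolation=2))
E
```

```text
[ 0.58552123 -0.02532471  0.05425285] [-3.56808161  1.2709039   0.28852628]
stand 0.046011140023057694 4.241211541242747e-05
```

View pics/s2.png

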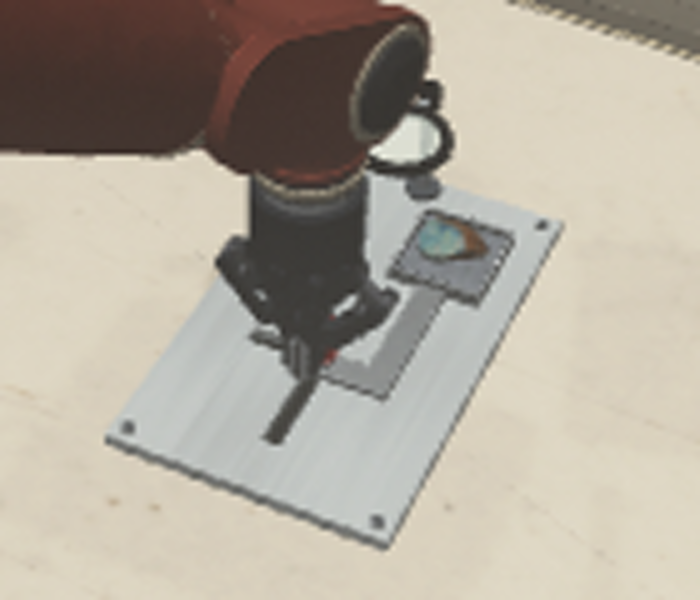

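The stage is following cleanly along the leg, knob at about (330,355) in the crop, and the opal is still in its bed. I'll take fine steps up to the corner.

Request:
servo_tool(increments=[[[0,-0.12,0,0,0],[0,-0.24,0,0,0],[0,-0.36,0,0,0],[0,-0.48,0,0,0],[0,-0.6,0,0,0]]])

```text
t: 6.8
tool_pos: [0.5915, -0.025, 0.0544]
tool_rot: [-0.093, 3.14, -0.0]
contact_force: [-1.3, 1.1, 0.2]
opening: -0.0002
grip_force: 1.0
```

Request:
servo_tool(increments=[[[0,-0.05,0,0,0],[0,-0.1,0,0,0],[0,-0.15,0,0,0],[0,-0.2,0,0,0],[0,-0.2,0,0,0]]])

```text
t: 7.3
tool_pos: [0.5935, -0.0249, 0.0544]
tool_rot: [-0.093, 3.14, -0.0]
contact_force: [-0.4, 0.1, -0.2]
opening: 0.0002
grip_force: 0.8
```

Request:
servo_tool(increments=[[[0,-0.05,0,0,0],[0,-0.1,0,0,0],[0,-0.15,0,0,0],[0,-0.15,0,0,0]]])

```text
t: 7.7
tool_pos: [0.5951, -0.0248, 0.0544]
tool_rot: [-0.093, 3.14, -0.0]
contact_force: [-1.6, 0.2, -1.2]
opening: -0.0002
grip_force: 0.8
```

Request:
servo_tool(increments=[[[0,-0.05,0,0,0],[0,-0.1,0,0,0],[0,-0.1,0,0,0]]])

```text
t: 8.0
tool_pos: [0.596, -0.0248, 0.0543]
tool_rot: [-0.093, 3.14, -0.0]
contact_force: [-2.2, 1.0, -0.3]
opening: -0.0001
grip_force: 0.9
```

Request:
servo_tool(increments=[[[0,-0.05,0,0,0],[0,-0.1,0,0,0],[0,-0.1,0,0,0]]])

```text
t: 8.3
tool_pos: [0.5965, -0.0247, 0.0543]
tool_rot: [0.093, -3.139, 0.0]
contact_force: [-4.9, -0.4, 2.6]
opening: 0.0003
grip_force: 2.4
```

Request:
servo_tool(increments=[[[0,-0.05,0,0,0],[0,-0.1,0,0,0],[0,-0.1,0,0,0]]])

```text
t: 8.6
tool_pos: [0.5967, -0.0247, 0.0542]
tool_rot: [0.093, -3.137, 0.0]
contact_force: [-8.0, -0.3, 5.4]
opening: -0.0001
grip_force: 4.2
```

The forces show the knob at the corner stop. Now I'll back off, rise, and turn 90° so the same finger face pushes sideways.

Request:
servo_tool(increments=[[[0,0.3,0,0,0],[0,1.5,0,0,0],[0,3.0,0,0,0],[0,4,0,-3,0],[0,4,0,-7,0]]])

```text
t: 9.1
tool_pos: [0.5544, -0.0266, 0.1218]
tool_rot: [0.092, -3.134, -0.002]
contact_force: [1.7, -0.1, 0.1]
opening: -0.0002
grip_force: 0.0
```

```bash
python3 - <<'E'
from h import *
o=ctrl.get_obs(); print(o['tool_pos'],o['contact_force'],o['q'])
E
```

```text
[ 0.55440298 -0.02657566  0.12176619] [ 1.66443445 -0.11155002  0.07896446] [-1.82032293e-01  5.92232866e-03  1.88384527e+00  1.05923093e-04
  1.25795354e+00 -1.81171372e+00]
```

Request:
servo_tool(increments=[[[0,-1.3,-1.5,0,8.2],[0,-2.6,-3,0,16.4],[0,-4,-4.5,0,24.6],[0,-5.4,-5.5,0,32.8],[0,-6.5,-6.1,0,41]]])

```text
t: 9.6
tool_pos: [0.6271, -0.085, 0.1245]
tool_rot: [1.022, 2.969, 0.0]
contact_force: [-0.6, 0.2, -0.2]
opening: 0.0001
grip_force: 0.0
```

Request:
servo_tool(increments=[[[0,0,0,0,8.2],[0,0,0,0,16.4],[0,0,0,0,24.6],[0,0,0,0,32.8],[0,0,0,0,41]]])

```text
t: 10.1
tool_pos: [0.6263, -0.0841, 0.1244]
tool_rot: [1.997, 2.424, 0.001]
contact_force: [0.3, -0.1, 0.3]
opening: -0.0003
grip_force: 0.0
```

Request:
servo_tool(increments=[[[0,0,0,0,8],[0,0,0,0,8],[0,0,0,0,8]]])

```text
t: 10.4
tool_pos: [0.6263, -0.0841, 0.1244]
tool_rot: [2.151, 2.289, 0.001]
contact_force: [0.1, -0.3, -0.2]
opening: -0.0
grip_force: 0.0
```

```bash
python3 - <<'E'
from h import *
from scipy.spatial.transform import Rotation as Ro
o=ctrl.get_obs(); print(o['tool_pos'],o['contact_force'],Ro.from_rotvec(o['tool_rot']).as_matrix().round(3))
y=np.radians(3.53);p=np.array(o['tool_pos'][:2])-[.5396,-.0282]
print('stand',p@[np.cos(y),np.sin(y)],p@[-np.sin(y),np.cos(y)])
E
```

```text
[ 0.62632307 -0.08406804  0.12438274] [ 0.07180932 -0.27614477 -0.2354364 ] [[-0.062  0.998  0.001]
 [ 0.998  0.062 -0.   ]
 [-0.     0.001 -1.   ]]
stand 0.08311867047916081 -0.06110167588756798
```

Request:
servo_tool(increments=[[[0,0,-0.2,2.5,0],[0,0,-0.2,5,0],[0,0,-0.2,6.5,0],[0,0,-0.2,7,0],[0,0,-0.2,7,0]]])

```text
t: 10.9
tool_pos: [0.6241, -0.0841, 0.0536]
tool_rot: [-2.153, -2.286, 0.001]
contact_force: [-0.3, -1.2, -0.4]
opening: 0.0001
grip_force: 0.0
```

Request:
servo_tool(increments=[[[0,0.6,0,0,0],[0,1.2,0,0,0],[0,1.8,0,0,0],[0,2.3,0,0,0],[0,2.6,0,0,0]]])

```text
t: 11.4
tool_pos: [0.623, -0.0574, 0.0547]
tool_rot: [2.154, 2.287, 0.0]
contact_force: [-0.0, 0.9, -0.4]
opening: -0.0004
grip_force: 0.0
```

```bash
python3 - <<'E'
from h import *
o=ctrl.get_obs(); print(o['tool_pos'],o['contact_force'])
d=grab('scene'); cv2.imwrite('pics/s3.png',cv2.resize(cv2.cvtColor(d['img'][150:270,270:410],cv2.COLOR_RGB2BGR),None,fx=5,fy=5,interpolation=2))
E
```

```text
[ 0.62303019 -0.05743371  0.05466912] [-0.03861606  0.85070498 -0.41741575]
```

View pics/s3.png

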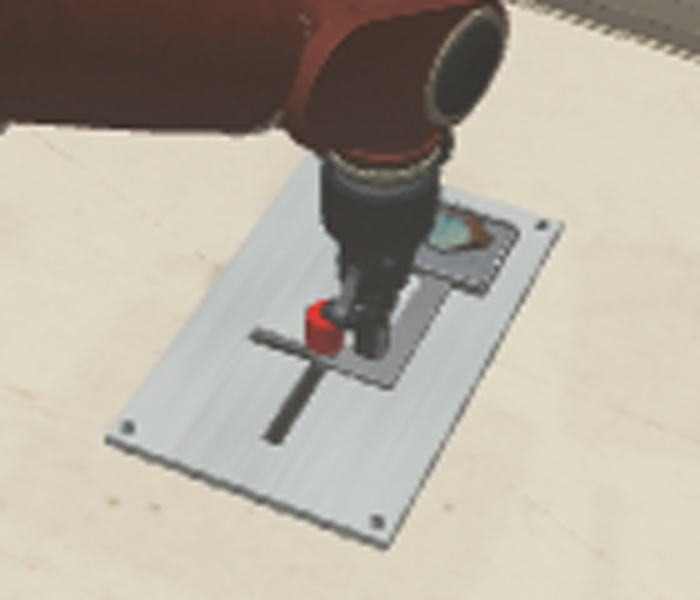

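The fingers stand to the right of the knob (knob at (323,328) in the crop, at the corner), clear of the bed and opal. I'll push sideways.

Request:
servo_tool(increments=[[[0,0.25,0,0,0],[0,0.5,0,0,0],[0,0.75,0,0,0],[0,0.95,0,0,0],[0,1.15,0,0,0]]])

```text
t: 11.95
tool_pos: [0.6223, -0.047, 0.0543]
tool_rot: [2.154, 2.286, -0.001]
contact_force: [-0.1, -3.6, 0.2]
opening: -0.0001
grip_force: 1.7
```

Request:
servo_tool(increments=[[[0,0.2,0,0,0],[0,0.4,0,0,0],[0,0.6,0,0,0],[0,0.8,0,0,0],[0,1.0,0,0,0]]])

```text
t: 12.45
tool_pos: [0.6216, -0.0367, 0.0543]
tool_rot: [2.155, 2.286, -0.0]
contact_force: [0.1, -2.9, -0.7]
opening: -0.0002
grip_force: 1.7
```

Request:
servo_tool(increments=[[[0,0.25,0,0,0],[0,0.5,0,0,0],[0,0.75,0,0,0],[0,1.0,0,0,0],[0,1.25,0,0,0]]])

```text
t: 12.95
tool_pos: [0.6208, -0.024, 0.0543]
tool_rot: [-2.155, -2.286, 0.0]
contact_force: [-0.6, -3.7, -1.4]
opening: -0.0
grip_force: 1.7
```

Request:
servo_tool(increments=[[[0,0.25,0,0,0],[0,0.5,0,0,0],[0,0.75,0,0,0],[0,1.0,0,0,0],[0,1.25,0,0,0]]])

```text
t: 13.45
tool_pos: [0.6201, -0.0116, 0.0543]
tool_rot: [-2.155, -2.286, 0.0]
contact_force: [-0.7, -3.0, 0.4]
opening: -0.0001
grip_force: 1.7
```

Request:
servo_tool(increments=[[[0,0.2,0,0,0],[0,0.4,0,0,0],[0,0.6,0,0,0],[0,0.8,0,0,0],[0,0.9,0,0,0]]])

```text
t: 13.95
tool_pos: [0.6195, -0.0026, 0.0543]
tool_rot: [-2.154, -2.286, 0.0]
contact_force: [-1.3, -3.5, -0.4]
opening: -0.0
grip_force: 1.7
```

Request:
servo_tool(increments=[[[0,0.05,0,0,0],[0,0.1,0,0,0],[0,0.15,0,0,0],[0,0.2,0,0,0],[0,0.2,0,0,0]]])

```text
t: 14.45
tool_pos: [0.6194, -0.0007, 0.0542]
tool_rot: [-2.155, -2.286, 0.0]
contact_force: [-1.9, -3.6, -0.7]
opening: -0.0
grip_force: 1.5
```

Request:
servo_tool(increments=[[[0,0.06,0,0,0],[0,0.12,0,0,0],[0,0.18,0,0,0],[0,0.24,0,0,0],[0,0.3,0,0,0]]])

```text
t: 14.95
tool_pos: [0.6193, 0.0022, 0.0543]
tool_rot: [-2.155, -2.286, 0.0]
contact_force: [-1.8, -3.4, 0.8]
opening: 0.0
grip_force: 1.7
```

Request:
servo_tool(increments=[[[0,0.05,0,0,0],[0,0.1,0,0,0],[0,0.1,0,0,0]]])

```text
t: 15.25
tool_pos: [0.6192, 0.0033, 0.0543]
tool_rot: [-2.155, -2.286, 0.0]
contact_force: [-2.5, -3.4, 0.2]
opening: -0.0002
grip_force: 1.5
```

Request:
servo_tool(increments=[[[0,0.05,0,0,0],[0,0.1,0,0,0],[0,0.1,0,0,0]]])

```text
t: 15.55
tool_pos: [0.6192, 0.0038, 0.0543]
tool_rot: [2.154, 2.286, -0.001]
contact_force: [-1.9, -5.7, -0.5]
opening: 0.0
grip_force: 2.5
```

Request:
servo_tool(increments=[[[0,0.05,0,0,0],[0,0.1,0,0,0],[0,0.1,0,0,0]]])

```text
t: 15.85
tool_pos: [0.6191, 0.0039, 0.0543]
tool_rot: [2.153, 2.285, -0.003]
contact_force: [-2.0, -7.5, -0.8]
opening: 0.0002
grip_force: 3.8
```

Firm stop, so the knob is home. I'll retreat sideways, rise, and check.

Request:
servo_tool(increments=[[[0,-0.3,0,0,0],[0,-1.5,0,0,0],[0,-3.0,0,0,0],[0,-3.5,0,-3,0],[0,-3.5,0,-7,0]]])

```text
t: 16.35
tool_pos: [0.6194, -0.031, 0.1222]
tool_rot: [-2.153, -2.281, 0.004]
contact_force: [0.7, 0.2, 0.2]
opening: -0.0
grip_force: 0.0
```

Request:
servo_tool(increments=[[[0,0,-3,-3,0],[0,0,-7,-6,0],[0,0,-11,-9,0],[0,0,-14,-10,0],[0,0,-15,-10,0]]])

```text
t: 16.85
tool_pos: [0.4711, -0.0394, 0.2271]
tool_rot: [2.153, 2.282, 0.005]
contact_force: [0.1, -1.1, 0.1]
opening: -0.0
grip_force: 0.0
```

```bash
python3 - <<'E'
from h import *
o=ctrl.get_obs(); print(o['t'],o['tool_pos'],o['contact_force'])
y=np.radians(3.53)
for n in('scene','top'):
    d=grab(n); im=d['img']; h=cv2.cvtColor(im,cv2.COLOR_RGB2HSV)
    box=np.zeros(im.shape[:2],bool)
    if n=='scene': box[180:240,290:345]=1
    else: box[195:230,300:335]=1
    m=((h[...,0]<8)|(h[...,0]>172))&(h[...,1]>120)&(h[...,2]>60)&box
    v,u=np.nonzero(m)
    if len(u):
        p=ray(d,u.mean(),v.mean(),.045 if n=='scene' else .06)[:2]-[.5396,-.0282]
        print(n,len(u),u.mean(),v.mean(),'stand',p@[np.cos(y),np.sin(y)],p@[-np.sin(y),np.cos(y)])
    if n=='scene': cv2.imwrite('pics/s4.png',cv2.resize(cv2.cvtColor(im[150:270,270:410],cv2.COLOR_RGB2BGR),None,fx=5,fy=5,interpolation=2))
E
```

```text
16.85 [ 0.47110999 -0.03943962  0.22706424] [ 0.12819298 -1.09116778  0.08190899]
scene 42 321.73809523809524 210.5952380952381 stand 0.08209827427654229 0.050023209103473444
top 24 314.0 210.70833333333334 stand 0.08105118545224868 0.0500193416721346
```

View pics/s4.png

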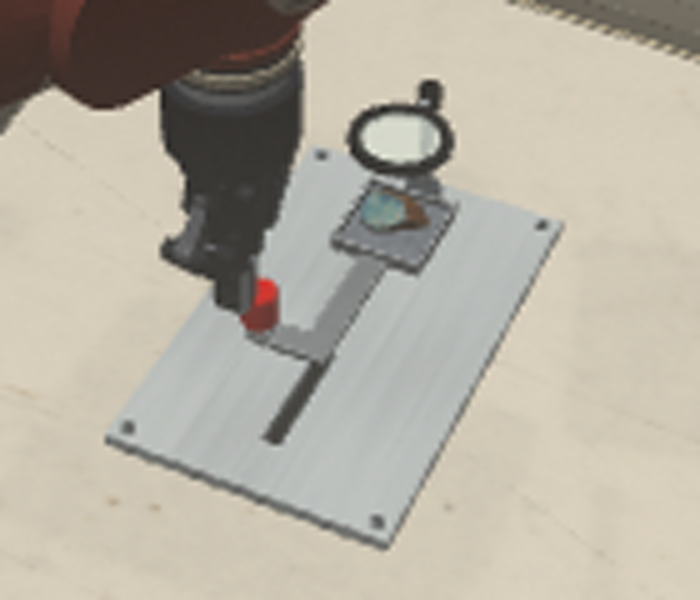

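The knob is at the slot's end: (262,305) in the crop, measured at 81-82 mm along and 50 mm across. The opal lies in its bed at (390,212), and the hand is clear.

Request:
servo_tool(increments=[[[0,0,0,0,0],[0,0,0,0,0],[0,0,0,0,0],[0,0,0,0,0],[0,0,0,0,0]]])

```text
t: 17.45
tool_pos: [0.4717, -0.0385, 0.2239]
tool_rot: [-2.154, -2.286, 0.001]
contact_force: [0.4, -0.3, -0.1]
opening: 0.0001
grip_force: 0.0
```

```bash
python3 -c "
from station import ctrl
print(ctrl.finish_job())"
```

```text
the job is handed in; nothing more can be done
None
```

The job is handed in at about 17.5 s with no verdict returned: the knob is at the slot's end (about 81 mm along, 50 mm across by camera), the opal is in its bed by the magnifier, and the hand is clear.

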